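# Work the treadle of a poultry feeder and let its lid down softly

## Task

The poultry feeder has just been washed: press its treadle plate all the way down with the fingertips so that the trough lid stands fully open, and keep it there for three seconds so that I can see whether the trough is dry. Then let the treadle come up slowly under your fingertips, over a few seconds, so that the lid settles fully shut without slamming, and move clear. Work the lid only through the treadle, never by touching the lid itself, and do not shift or pick up anything else on the bench.

Things in the scene. Friction and masses are not known exactly. Their poses are not given: they have to be found in the camera images.
- feeder: Treadle poultry feeder of bright sheet metal on a plywood board fixed to the bench; it cannot move. Origin on the bench below the lid's hinge, mid width; z up, -x its front, roughly the robot's left (turned up to 0.45 rad). Tall hopper at x 0 to 0.15, 170 mm wide, 315 mm high; open trough at x -0.095 to 0, rim 108 mm high, under the lid; treadle at x -0.165 to -0.245. Side rods link treadle and lid.
- treadle_arms (a joint): Treadle angle, rad: 0 at rest (up), grows as the plate is pressed down, firm stop at 0.38. Turns about a level axis along the feeder's y at treadle_pivot. A spring and the lid's weight push it back up: at treadle_press it starts to move at about 4 to 7 N and reaches the stop at about 7 to 10 N. Friction is small: let go, it flies up and the lid slams.
- treadle_plate: The treadle plate: ribbed sheet 80 mm deep (front to back) x 204 mm wide x 4 mm with a folded front lip, between the two treadle arms in front of the trough, free from above. At rest it slopes up towards its front by 0.19 rad; fully pressed it slopes down by 0.19 rad. Its origin lies at the treadle_pivot, not on the plate.
- treadle_press (a point): The point to press: on top of the plate, mid width, 125 mm in front of the pivot axis, 95 mm in front of the lid's front edge. At rest 91 mm above the bench, at the stop 44 mm: 47 mm of travel, nearly straight down (under 5 mm sideways). It moves with the plate.
- treadle_pivot (a point): The treadle's pivot axis at mid width, fixed, 58 mm above the bench, 80 mm in front of the lid hinge.
- lid_hinge (a joint): Trough lid angle, rad: 0 shut, 1.10 fully open (treadle at its stop). Always turns 2.9 times as far as the treadle. Hinge along the feeder's y at the hopper's front wall, 113 mm above the bench. Let go, it falls at about 7 rad/s; up to 2 rad/s counts as eased (treadle_press rising below about 80 mm/s at every moment, up to its rest height).
- lid_panel: The lid: a flat sheet 106 mm deep x 186 mm wide with a folded front lip, over the trough. Origin on its hinge line at mid width. Not to be touched.
- lid_edge (a point): Middle of the lid's free front edge, 108 mm from the hinge; 113 mm above the bench when shut, about 210 mm when fully open.
- seed_tray: Green plastic seed-starting tray of eight open cells, 240 x 160 x 50 mm; loose; origin at the centre of its underside. To be left alone.
- clay_pot: Larger terracotta pot, rim 132 mm across, 115 mm high; loose; origin at the centre of its underside. To be left alone.
- small_pot: Small terracotta pot, rim 72 mm across, 62 mm high, its centre about 100 mm in front of the treadle; loose; origin at the centre of its underside. To be left alone.
- tag_holder: Grey hard silicone plant tag holder with four white tags standing in its slots, 90 x 50 mm, 100 mm high over the tags, its centre about 105 mm in front of the treadle; loose; origin at the centre of its underside. To be left alone.
- trowel: Stainless trowel with a wooden handle, 300 mm long, lying on the bench; loose; origin on the bench at mid length. To be left alone.
- grit_jar: Glass jar with a steel lid, 84 mm across, 130 mm high; loose; origin at the centre of its underside. To be left alone.

How it is judged:
On the way, in this order (a step that is already met when the one before it is completed fails the run):
1. the treadle is pressed down by the fingers with the lid fully open (past 1.05 of 1.10 rad) and kept there for 2 s (value of joint lid_hinge above 1.05 rad and contact force between the fingers and treadle_plate above 1 N), for 2 s.
2. the fingers still bear on the treadle while the lid comes down (value of joint lid_hinge between 0.12 and 0.6 rad and contact force between the fingers and treadle_plate above 0.5 N), for 0.15 s.
At the end, for the whole second after the job is handed in: The lid is fully shut (under 0.04 rad) and at rest, the treadle is back up (under 0.015 rad), and every loose thing is within 20 mm of where it stood (value of joint lid_hinge below 0.04 rad and value of joint treadle_arms below 0.015 rad and velocity of joint lid_hinge between -0.1 and 0.1 rad/s and distance of each of seed_tray, clay_pot, small_pot, tag_holder, trowel, grit_jar from where it was at the start of the episode below 0.02 m); the robot touches nothing.
It fails at once if the lid slams or drops: it falls faster than 2 rad/s (value of joint lid_hinge below 0.9 rad and velocity of joint lid_hinge below -2 rad/s).
It fails at once if the robot touches the lid itself (over 1 N) (contact force between any of the fingers, the arm and lid_panel above 1 N).
It fails at once if a loose thing on the bench is shifted, picked up or carried (over 20 mm) (distance of any of seed_tray, clay_pot, small_pot, tag_holder, trowel, grit_jar from where it was at the start of the episode above 0.02 m).
It also fails if it takes over 45 s, if anything falls off the work surface, if the arm or the gripper's body presses on something with over 40 N, if the wrist force passes 120 N, or if a joint passes its speed limit or range.

## Robot

A 6-joint arm with a two-finger parallel gripper is mounted at the origin on the work surface. World frame = base frame: x ahead of the robot, y to its left, z up, the work surface at z = 0. Lengths are in m, angles in rad, forces in N, time in s.
With the tool pointing down it reaches from about 0.3 to 0.75 m from the base axis. Payload 8.5 kg.
Tool frame: the origin (TCP) lies where the fingers leave the gripper's body, on its centre line; the fingertips stand 73 mm ahead of it and the grasp point (between the pads) lies 54 mm ahead of it; y points along the fingers, x is the direction in which the jaws open and shut, and the axes are right-handed (so a half turn about y gives the same grasp; the last joint's range is limited). The gripper opens to 85 mm and grips with 20 to 120 N. Pads are 22 mm wide; open, the fingers measure 114 mm over their backs; the gripper's body (76 mm by 85 mm) begins 54 mm behind the grasp point. The pads swing forward as they close: fully open they stand 13 mm farther back than shut.
Start: joints at [1.104, 0.381, 1.297, -0, 1.464, -0.215], TCP at [0.137, 0.533, 0.304] pointing down, gripper open.
Joint ranges: [-3.11, 3.11], [-0.89, 2.33], [0.22, 2.48], [-1.42, 4.56], [0.17, 2.85], [-2.88, 2.88]. Speed limits (rad/s): [2.39, 2.39, 3.14, 3.14, 3.14, 3.14].

## Interface

Orientations are given as [roll, pitch, yaw] about the fixed x, y, z axes, in that order (R = Rz(yaw) Ry(pitch) Rx(roll)).
In Python, from bench import arm gives the robot as it stands.
- The arm moves only by the shell command python3 -m inch 'ROWS'. ROWS is JSON, one flat list of numbers, 5 for each row, row after row: the shift along the tool's x, y, z in m, then the turn about the tool's y in rad, then the closure in counts, from 0 (fully open) to 255 (shut). In form: [dx, dy, dz, twist, gripper, dx, dy, dz, twist, gripper, ...]. A call has exactly 8 rows; each row is the pose to reach, as a shift and turn from the pose measured when the call began, along the tool's axes at that moment; what a row does not reach only later rows make up. A row lasts 1/12 s, in which the tool goes at most 41.7 mm and 7.16 degrees, less where a joint would pass 70% of its speed; a pose out of reach is approached as far as the arm can. A call with a gripper value outside its range is refused whole. The fingers move at their own pace and stop on an object; the grip force is fixed at half the most. Time passes only in rows, so rows that repeat a pose let the fingers close, or fill a call up. It gives the time, the measured TCP pose, the force and the opening at its end, in the units of the state.
- arm.state(): the state, without advancing time (a new reading comes with each control period).
- arm.get_image(name): name is "side" or "top"; returns the picture (400x640x3 uint8, red, green, blue); there is no depth.
- arm.calibration(name): a dict with "camera_matrix" (3x3 intrinsics, pixels), "rvec" (rotation vector, rad) and "tvec" (3), from world to camera coordinates, as OpenCV has them. Camera axes: x right, y down, z forward; pixel columns grow to the right and rows downward; lengths in m; the calibration is good to about 2 mm. A picture is of the moment at which its call begins. calibration takes no time and is no camera call.
- arm.close_job(): hands the job in, once; it reports no verdict.
The state is a dict: "clock": time; "q": joint angles; "joint_velocities": joint speeds; "joint_efforts": joint torques, N m; "tool_pos": TCP position; "tcp_rot": TCP orientation; "ft_force": force on the tool from outside, world axes, zero at the start; "ft_torque": the same for the moment, N m; "grip_width": opening from 0.0 (shut) to 1.0 (fully open).
Only numpy, scipy, OpenCV 4.12 (cv2) and the standard library are available. Lean on these libraries where they do the work, as an engineer would, in place of code of your own. Each camera call takes 0.05 s, during which the arm holds its last target. There are 200 camera calls.

## Working session

There is one attempt and no reset: what is moved stays moved. The work goes in short steps, Python scripts to look and compute and a shell command to move; the robot and the scene stay as the last step left them, time stands still between calls to the robot, and variables do not carry over. Pictures are saved under pics/ and viewed, about 8 in all and at most 12, crops included, and the job is handed in when it is done.

```bash
mkdir -p pics; python3 - <<'E'
from bench import arm
import cv2
for n in("top","side"):
    cv2.imwrite(f"pics/{n}0.png",arm.get_image(n)[:,:,::-1])
    c=arm.calibration(n);print(n,c)
print(arm.state())
E
```

```text
top {'camera_matrix': array([[462.61816816,   0.        , 322.1500177 ],
       [  0.        , 462.61816816, 198.19446003],
       [  0.        ,   0.        ,   1.        ]]), 'rvec': array([ 2.16375058, -2.16400979,  0.15491621]), 'tvec': array([0.14084813, 0.52030183, 1.18107193])}
side {'camera_matrix': array([[476.63201365,   0.        , 327.38828233],
       [  0.        , 476.63201365, 202.62537737],
       [  0.        ,   0.        ,   1.        ]]), 'rvec': array([ 2.39407754, -0.56018717,  0.18933872]), 'tvec': array([-0.41223473,  0.32205264,  0.97956496])}
{'clock': 0.1, 'q': array([ 1.10369408e+00,  3.81119367e-01,  1.29814051e+00,  1.72492788e-05,
        1.46360676e+00, -2.15307278e-01]), 'joint_velocities': array([-0.00139807,  0.00037245, -0.00405374, -0.00057741, -0.00102076,
       -0.00027576]), 'joint_efforts': array([ 5.02768773e-03, -4.49220872e+01, -2.31656170e+01, -1.04846565e-04,
        3.62140956e-03, -3.23028542e-05]), 'tool_pos': array([0.13695546, 0.53250518, 0.30339343]), 'tcp_rot': array([-1.57050739e+00,  1.24089779e-03,  1.31899968e+00]), 'ft_force': array([-0.47428146,  0.24446174,  0.53107481]), 'ft_torque': array([0.01668742, 0.03010214, 0.01735386]), 'grip_width': 1.0036424025739208}
```

View pics/top0.png

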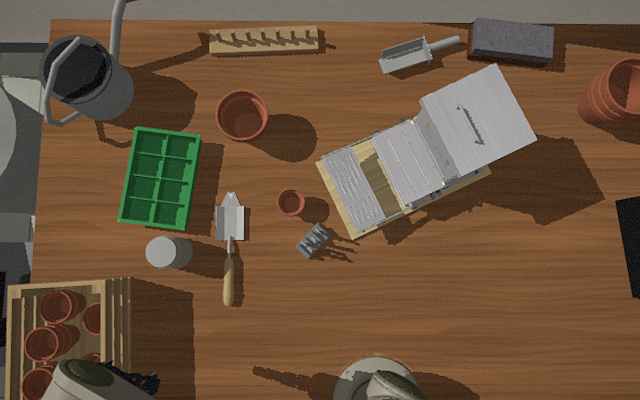

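View pics/side0.png

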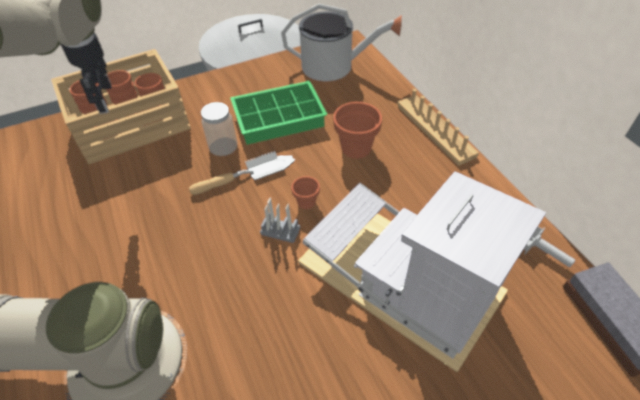

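```bash
python3 - <<'E'
import cv2
i=cv2.imread("pics/top0.png")[120:250,270:470]
cv2.imwrite("pics/top0c.png",cv2.resize(i,None,fx=4,fy=4,interpolation=cv2.INTER_CUBIC))
E
```

```text
(no output)
```

View pics/top0c.png

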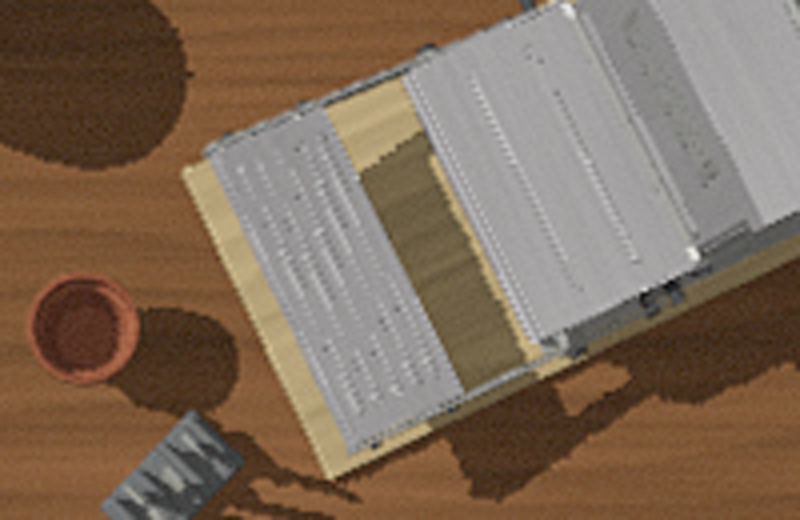

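```bash
cat >h.py <<'E'
import numpy as np,cv2
from bench import arm
from scipy.spatial.transform import Rotation as R
def proj(n,P):
    c=arm.calibration(n);return cv2.projectPoints(np.array(P,float).reshape(-1,1,3),c["rvec"],c["tvec"],c["camera_matrix"],None)[0][:,0]
def ray(n,px,z):
    c=arm.calibration(n);M=cv2.Rodrigues(c["rvec"])[0];o=-M.T@c["tvec"].ravel();d=M.T@np.linalg.inv(c["camera_matrix"])@[*px,1];return o+d*(z-o[2])/d[2]
def W(p,P):
    c,s=np.cos(p[2]),np.sin(p[2]);P=np.array(P,float).reshape(-1,3);return np.c_[p[0]+c*P[:,0]-s*P[:,1],p[1]+s*P[:,0]+c*P[:,1],P[:,2]]
E
python3 - <<'E'
from h import *
from scipy.optimize import least_squares
M=[[-.245,.102,.0987],[-.245,-.102,.0987],[-.165,.102,.0835],[-.165,-.102,.0835],[-.108,.093,.113],[-.108,-.093,.113],[0,.085,.315],[0,-.085,.315],[.15,.085,.315],[.15,-.085,.315]]
px=np.array([[321.7,157.5],[358,233],[352,147],[385.5,218],[372,140],[405,207.5],[419,98],[463,175],[497,65],[536,140]])
r=least_squares(lambda p:(proj("top",W(p,M))-px).ravel(),[.5,-.2,-1.5],loss="soft_l1")
p=r.x;print("feeder",p);print((proj("top",W(p,M))-px).round(1))
np.save("p.npy",p)
print("press",W(p,[-.205,0,.091]),"side px",proj("side",W(p,M)).round())
print("small pot",ray("top",(291,202),.062),"tags",ray("top",(314,241),.05),"clay",ray("top",(242,115),.115))
s=arm.state();r=R.from_euler("xyz",s["tcp_rot"]);print(r.as_matrix().round(3))
E
```

```text
feeder [ 0.61988062 -0.12074156 -1.13833302]
[[-0.6  1.8]
 [-2.   0.5]
 [-2.5  0.7]
 [-1.2  2.3]
 [ 0.6 -1.2]
 [ 0.5 -1.2]
 [14.4 -1.6]
 [ 7.7 -5.2]
 [ 0.3  2.7]
 [-0.6 -0.2]]
press [[0.53396336 0.06538534 0.091     ]] side px [[357. 182.]
 [301. 235.]
 [383. 202.]
 [329. 258.]
 [403. 208.]
 [353. 262.]
 [462. 170.]
 [412. 228.]
 [540. 209.]
 [494. 276.]]
small pot [0.50661723 0.22075162 0.062     ] tags [0.4079026  0.16201538 0.05      ] clay [0.71835369 0.34152072 0.115     ]
[[ 0.249 -0.001 -0.968]
 [ 0.968 -0.001  0.249]
 [-0.001 -1.     0.   ]]
```

The top view shows the treadle plate with corners at (322,157), (358,233), (352,147) and (386,218). The lid's front edge runs from (372,140) to (405,207), the small pot is at (291,202) and the tag holder at (314,241). In the side view the same plate is clear, and its predicted front corners (357,182) and (301,235) are within about 5 px of where they appear. The press point is about (0.537, 0.062, 0.091). Next I move there at transit height with the fingers shut.

```bash
python3 -m inch '[-0.022,0,-0.0315,0,255,-0.0445,0,-0.063,0,255,-0.0665,0,-0.0945,0,255,-0.089,0,-0.126,0,255,-0.111,0,-0.1575,0,255,-0.1335,0,-0.189,0,255,-0.1555,0,-0.2205,0,255,-0.178,0,-0.252,0,255]'
```

```text
clock: 0.77
tool_pos: [0.3374, 0.2957, 0.3034]
tcp_rot: [-1.57, 0.001, 1.319]
ft_force: [0.4, 0.7, -1.2]
grip_width: 0.0
```

```bash
python3 -m inch '[-0.025,0,-0.036,0,255,-0.05,0,-0.072,0,255,-0.075,0,-0.108,0,255,-0.1,0,-0.144,0,255,-0.125,0,-0.18,0,255,-0.15,0,-0.214,0,255,-0.167,0,-0.238,0,255,-0.1765,0,-0.2515,0,255]'
python3 -m inch '[0,0.015,0,0,255,0,0.035,0,0,255,0,0.06,0,0,255,0,0.08,0,0,255,0,0.095,0,0,255,0,0.105,0,0,255,0,0.11,0,0,255,0,0.11,0,0,255]'
python3 - <<'E'
from h import *
print(arm.state()["ft_force"])
t=cv2.resize(arm.get_image("top")[110:260,270:470,::-1],(533,400));s=cv2.resize(arm.get_image("side")[100:300,220:486,::-1],(532,400))
cv2.imwrite("pics/hov.png",np.vstack([t[:300],s[:300,:].copy() if s.shape[1]==533 else cv2.resize(s,(533,400))[:300]]))
E
```

```text
clock: 1.43
tool_pos: [0.5394, 0.0582, 0.3028]
tcp_rot: [-1.57, 0.002, 1.316]
ft_force: [0.5, 0.4, -0.7]
grip_width: 0.004
clock: 2.1
tool_pos: [0.5391, 0.058, 0.192]
tcp_rot: [-1.569, 0.002, 1.316]
ft_force: [-1.1, 0.4, 0.1]
grip_width: 0.004
[-1.0906451   0.37944519  0.0546756 ]
```

View pics/hov.png

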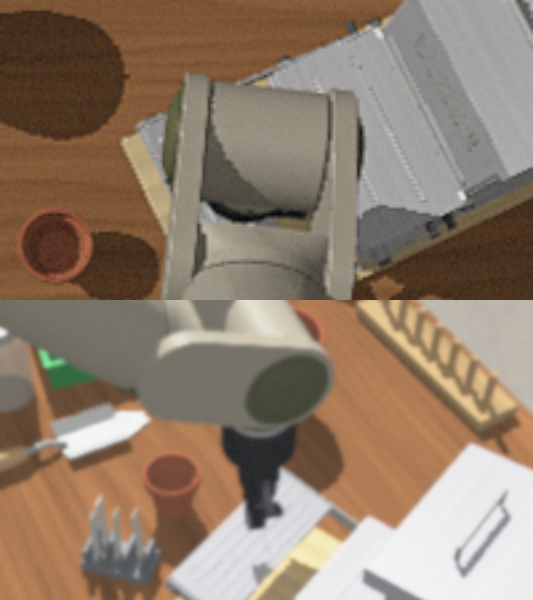

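The fingertips hover over the middle of the plate, clear of the pots, the tag holder and the lid. Now I press down.

```bash
python3 -m inch '[0.005,0.01,0,0,255,0.005,0.018,0,0,255,0.005,0.024,0,0,255,0.005,0.03,0,0,255,0.005,0.036,0,0,255,0.005,0.042,0,0,255,0.005,0.046,0,0,255,0.005,0.046,0,0,255]'
python3 -m inch '[0,0.004,0,0,255,0,0.008,0,0,255,0,0.012,0,0,255,0,0.016,0,0,255,0,0.02,0,0,255,0,0.024,0,0,255,0,0.026,0,0,255,0,0.026,0,0,255]'
```

```text
clock: 2.87
tool_pos: [0.5408, 0.0631, 0.1469]
tcp_rot: [-1.571, 0.001, 1.316]
ft_force: [-0.5, 2.5, 6.6]
grip_width: -0.001
clock: 3.53
tool_pos: [0.5407, 0.0634, 0.1209]
tcp_rot: [-1.571, 0.001, 1.316]
ft_force: [-1.2, 3.2, 6.0]
grip_width: -0.0
```

```bash
python3 -m inch '[0,0.001,0,0,255,0,0.002,0,0,255,0,0.003,0,0,255,0,0.004,0,0,255,0,0.004,0,0,255,0,0.004,0,0,255,0,0.004,0,0,255,0,0.004,0,0,255]'
```

```text
clock: 4.2
tool_pos: [0.5408, 0.0634, 0.118]
tcp_rot: [-1.572, 0.001, 1.316]
ft_force: [-4.3, 1.3, 13.8]
grip_width: -0.004
```

```bash
python3 -m inch '[0,0.002,0,0,255,0,0.003,0,0,255,0,0.003,0,0,255,0,0.003,0,0,255,0,0.003,0,0,255,0,0.003,0,0,255,0,0.003,0,0,255,0,0.003,0,0,255]'
python3 - <<'E'
from h import *
print(arm.state()["ft_force"])
p=np.load("p.npy");s=arm.get_image("side")[:,:,::-1].copy()
print("edge open",proj("side",W(p,[[-.049,.093,.21],[-.049,-.093,.21],[-.0,.093,.113],[0,-.093,.113]])).round())
cv2.imwrite("pics/open.png",cv2.resize(s[100:300,220:486],(798,600)))
E
```

```text
clock: 4.87
tool_pos: [0.5407, 0.0634, 0.1176]
tcp_rot: [-1.574, 0.001, 1.316]
ft_force: [-10.1, 2.0, 29.0]
grip_width: -0.002
[-10.10791804   1.95781302  28.99799161]
edge open [[432. 192.]
 [380. 251.]
 [444. 232.]
 [397. 291.]]
```

View pics/open.png

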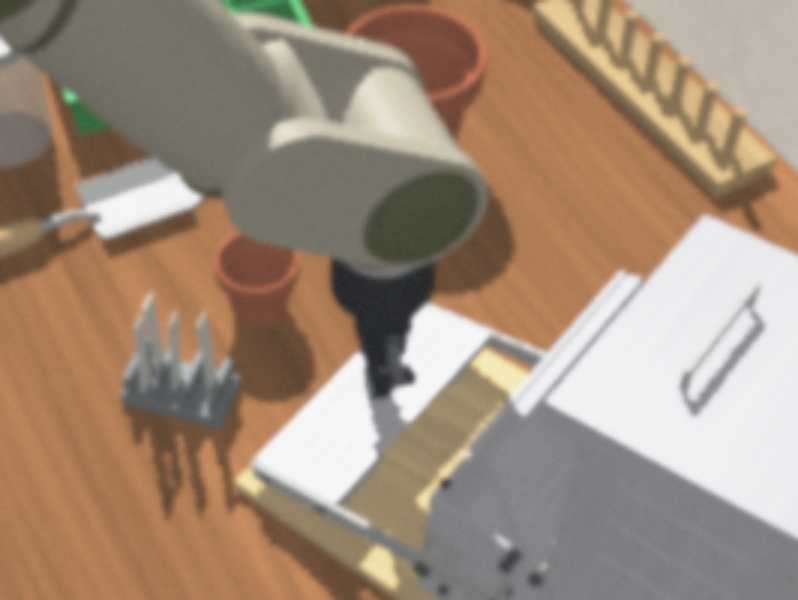

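The lid stands fully open: its edge is at crop (628,272) against a predicted (636,276). The stop is firm, since the force rose to 29 N with no further travel. I hold it here.

```bash
for i in 1; do python3 -m inch '[0,0.002,0,0,255,0,0.002,0,0,255,0,0.002,0,0,255,0,0.002,0,0,255,0,0.002,0,0,255,0,0.002,0,0,255,0,0.002,0,0,255,0,0.002,0,0,255]'; done
python3 -m inch '[0,0.002,0,0,255,0,0.002,0,0,255,0,0.002,0,0,255,0,0.002,0,0,255,0,0.002,0,0,255,0,0.002,0,0,255,0,0.002,0,0,255,0,0.002,0,0,255]'
python3 -m inch '[0,0.002,0,0,255,0,0.002,0,0,255,0,0.002,0,0,255,0,0.002,0,0,255,0,0.002,0,0,255,0,0.002,0,0,255,0,0.002,0,0,255,0,0.002,0,0,255]'
python3 -m inch '[0,0.002,0,0,255,0,0.002,0,0,255,0,0.002,0,0,255,0,0.002,0,0,255,0,0.002,0,0,255,0,0.002,0,0,255,0,0.002,0,0,255,0,0.002,0,0,255]'
python3 -m inch '[0,0.002,0,0,255,0,0.002,0,0,255,0,0.002,0,0,255,0,0.002,0,0,255,0,0.002,0,0,255,0,0.002,0,0,255,0,0.002,0,0,255,0,0.002,0,0,255]'
```

```text
clock: 5.58
tool_pos: [0.5406, 0.0634, 0.1177]
tcp_rot: [-1.575, 0.001, 1.317]
ft_force: [-8.8, 0.9, 23.5]
grip_width: -0.002
clock: 6.25
tool_pos: [0.5405, 0.0634, 0.1177]
tcp_rot: [-1.577, 0.001, 1.317]
ft_force: [-7.8, 1.9, 23.0]
grip_width: 0.002
clock: 6.92
tool_pos: [0.5404, 0.0635, 0.1177]
tcp_rot: [-1.578, 0.001, 1.317]
ft_force: [-8.3, 0.9, 22.7]
grip_width: -0.0
clock: 7.58
tool_pos: [0.5403, 0.0635, 0.1177]
tcp_rot: [-1.58, 0.001, 1.318]
ft_force: [-8.4, 1.9, 22.9]
grip_width: -0.001
clock: 8.25
tool_pos: [0.5402, 0.0635, 0.1177]
tcp_rot: [-1.581, 0.001, 1.318]
ft_force: [-7.4, 1.8, 22.4]
grip_width: -0.001
```

```bash
python3 -m inch '[0,0.001,0,0,255,0,0,0,0,255,0,-0.001,0,0,255,0,-0.002,0,0,255,0,-0.003,0,0,255,0,-0.004,0,0,255,0,-0.005,0,0,255,0,-0.006,0,0,255]'
python3 -m inch '[0,-0.001,0,0,255,0,-0.002,0,0,255,0,-0.003,0,0,255,0,-0.004,0,0,255,0,-0.005,0,0,255,0,-0.006,0,0,255,0,-0.007,0,0,255,0,-0.008,0,0,255]'
python3 -m inch '[0,-0.001,0,0,255,0,-0.002,0,0,255,0,-0.003,0,0,255,0,-0.004,0,0,255,0,-0.005,0,0,255,0,-0.006,0,0,255,0,-0.007,0,0,255,0,-0.008,0,0,255]'
python3 -m inch '[0,-0.001,0,0,255,0,-0.002,0,0,255,0,-0.003,0,0,255,0,-0.004,0,0,255,0,-0.005,0,0,255,0,-0.006,0,0,255,0,-0.007,0,0,255,0,-0.008,0,0,255]'
```

```text
clock: 8.92
tool_pos: [0.5399, 0.0638, 0.124]
tcp_rot: [-1.581, 0.001, 1.318]
ft_force: [-3.6, 3.1, 5.7]
grip_width: -0.0
clock: 9.58
tool_pos: [0.5398, 0.064, 0.1324]
tcp_rot: [-1.581, 0.001, 1.318]
ft_force: [-1.4, 2.5, 5.4]
grip_width: 0.005
clock: 10.25
tool_pos: [0.5399, 0.0638, 0.1408]
tcp_rot: [-1.582, 0.001, 1.318]
ft_force: [-1.0, -0.8, 5.0]
grip_width: -0.001
clock: 10.92
tool_pos: [0.54, 0.0637, 0.149]
tcp_rot: [-1.582, 0.001, 1.318]
ft_force: [1.0, -2.7, 3.9]
grip_width: -0.002
```

```bash
python3 -m inch '[0,-0.001,0,0,255,0,-0.002,0,0,255,0,-0.003,0,0,255,0,-0.004,0,0,255,0,-0.005,0,0,255,0,-0.006,0,0,255,0,-0.007,0,0,255,0,-0.008,0,0,255]'
python3 -m inch '[0,-0.001,0,0,255,0,-0.002,0,0,255,0,-0.003,0,0,255,0,-0.004,0,0,255,0,-0.005,0,0,255,0,-0.006,0,0,255,0,-0.007,0,0,255,0,-0.008,0,0,255]'
python3 -m inch '[0,-0.001,0,0,255,0,-0.002,0,0,255,0,-0.003,0,0,255,0,-0.004,0,0,255,0,-0.005,0,0,255,0,-0.006,0,0,255,0,-0.007,0,0,255,0,-0.008,0,0,255]'
```

```text
clock: 11.58
tool_pos: [0.54, 0.0637, 0.157]
tcp_rot: [-1.583, 0.001, 1.318]
ft_force: [1.1, -2.7, 3.8]
grip_width: 0.002
clock: 12.25
tool_pos: [0.5398, 0.0638, 0.1651]
tcp_rot: [-1.582, 0.001, 1.318]
ft_force: [1.2, -1.5, 2.3]
grip_width: 0.001
clock: 12.92
tool_pos: [0.5397, 0.0639, 0.1732]
tcp_rot: [-1.582, 0.001, 1.318]
ft_force: [-0.0, -0.3, 0.8]
grip_width: -0.004
```

Contact is gone. I go straight up, then look.

```bash
python3 -m inch '[0,-0.01,0,0,255,0,-0.03,0,0,255,0,-0.05,0,0,255,0,-0.07,0,0,255,0,-0.09,0,0,255,0,-0.11,0,0,255,0,-0.125,0,0,255,0,-0.13,0,0,255]'
python3 -m inch '[0.02,0,0.025,0,255,0.04,0,0.05,0,255,0.06,0,0.075,0,255,0.08,0,0.1,0,255,0.1,0,0.125,0,255,0.115,0,0.145,0,255,0.12,0,0.15,0,255,0.12,0,0.15,0,255]'
python3 - <<'E'
from h import *
a=cv2.imread("pics/top0.png");s=arm.get_image("top")[:,:,::-1].copy();d=arm.get_image("side")[:,:,::-1].copy()
cv2.imwrite("pics/top1.png",s);cv2.imwrite("pics/side1.png",d)
v=np.vstack([cv2.resize(s[40:270,100:560],(600,300)),cv2.resize(d[60:360,180:580],(600,450))[:300]])
cv2.imwrite("pics/end.png",v)
E
```

```text
clock: 13.58
tool_pos: [0.5386, 0.0644, 0.3063]
tcp_rot: [-1.587, 0.0, 1.318]
ft_force: [-0.2, -0.7, 0.9]
grip_width: 0.0
clock: 14.25
tool_pos: [0.4224, 0.2191, 0.3039]
tcp_rot: [-1.587, 0.0, 1.321]
ft_force: [-0.2, -0.8, -0.7]
grip_width: -0.002
```

View pics/end.png

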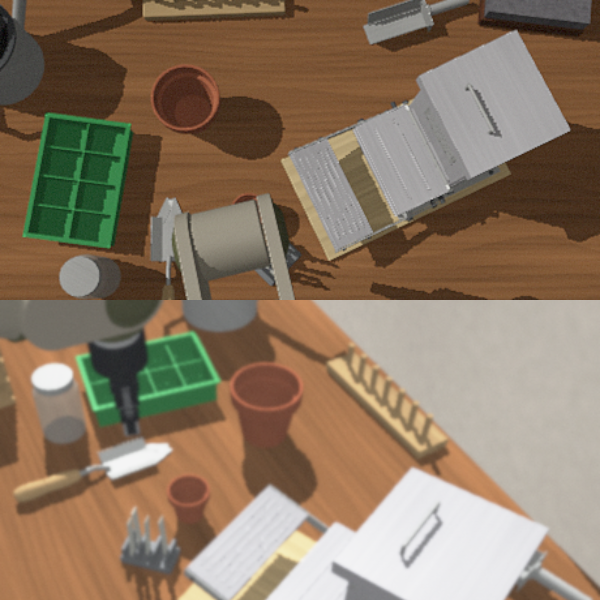

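The lid is shut, the treadle is up and the loose things look unmoved, with the arm clear. I compare against the first pictures numerically, then hand in.

```bash
python3 - <<'E'
from h import *
for n,b in(("top",(320,130,420,240)),("top",(210,85,275,145)),("top",(115,120,205,235)),("side",(300,180,420,290)),("side",(255,170,325,245))):
    x0,y0,x1,y1=b;a=cv2.imread(f"pics/{n}0.png",0)[y0:y1,x0:x1].astype(np.float32);c=cv2.imread(f"pics/{n}1.png",0)[y0:y1,x0:x1].astype(np.float32)
    print(n,b,"shift",np.round(cv2.phaseCorrelate(a,c)[0],2),"meandiff",abs(a-c).mean().round(1))
s=arm.state();print(s["clock"],s["ft_force"],abs(s["joint_velocities"]).max())
print(arm.close_job())
E
```

```text
top (320, 130, 420, 240) shift [0.06 0.02] meandiff 2.3
top (210, 85, 275, 145) shift [-0.04  0.03] meandiff 3.4
top (115, 120, 205, 235) shift [0.04 0.07] meandiff 3.5
side (300, 180, 420, 290) shift [0.01 0.  ] meandiff 1.0
side (255, 170, 325, 245) shift [-0.    0.49] meandiff 1.3
14.35 [ 0.37368643 -0.62158489 -0.24417665] 0.02171507773820198
the job is handed in; nothing more can be done
None
```

I pressed the treadle down to its stop with shut fingertips, held the lid fully open, then let it down slowly and moved clear. The job is handed in, at about 14.4 s on the clock; the hand-in gives no verdict.

- **Open:** I held the plate at the stop with 14–29 N for about 4 s. A picture during the hold showed the lid edge where the fully open position predicts it.
- **Closing:** The fingertips rose at about 12 mm/s, still bearing on the plate with about 6 N falling to 2 N. The force dropped to near zero only at the plate's rest height.
- **Final checks:** The lid and treadle line up with the first pictures to within 0.1 px. The seed tray and clay pot also show no shift.
- **Small pot and tag holder:** Their shared crop in the side picture showed 0.5 px (about 1 mm), which is well inside the 20 mm limit.
- **Not measured:** I checked the trowel and grit jar only by eye, and they looked unmoved. I had no direct reading of the lid angle or its speed. The camera calibration and my feeder fit agreed to about 2 px at the plate and lid. The hopper's front top edge disagreed by 8–14 px, which I put down to an overhanging roof, and it did not affect the pressing.

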